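# Put the teaspoon tray away under the dish stand

## Task

The little wooden teaspoon tray belongs under the low slatted dish stand. Take it off the bread board, set it down on the table in front of the stand's open end and let go of it; only then slide it right in under the slats, handle end outwards, until it meets the stop at the back. Leave the crockery, mill and jar around it where they are.

Things in the scene. Friction and masses are not known exactly. Their poses are not given: they have to be found in the camera images.
- tray: Open light-wood tray with two steel teaspoons fixed in it, about 0.3 kg: 180 long (x), 56 wide (y), walls 6 thick and 42 high. An upright handle tab stands on its -x end; the plain end is at x = +90. Origin: centre of the underside; z up. At first it lies on the bread board, handle end roughly towards the robot.
- tray_handle (a point): Point in the tray's handle tab, 12 mm under its top. The tab is 14 thick (tray x), 36 wide (tray y), centred at tray x = -83, and rises from the wall's top at 42 to 78 mm above the tray's underside. Axes as the tray's.
- stand: Low slatted dish stand of mid-brown wood, fixed: 145 deep (x), 112 wide (y), 72 high. Two cheeks 16 thick leave a channel 80 wide (y -40 to +40); five slats 14 thick roof it, underside at 58 mm: the tray's walls pass under, its handle tab does not. Origin: on the table, middle of the open end (mouth) facing the robot; x points into the channel, z up.
- stand_stop (a point): Foot of the stop, a bar 20 high across the channel's far end, 130 mm in from the mouth; axes as the stand's. With the tray's plain end against it, the tray's origin is 40 mm inside the mouth and its handle end sticks 50 mm out.
- board: Fixed pale planked bread board, 220 (x) by 120 (y), 25 thick, left or right of the middle; origin: centre of its underside.
- crock: Black lidded crock in a wicker sleeve, 146 across, 126 high with its knob, on the other side from the bread board; origin: centre of its underside.
- mug: White mug, 76 across, 85 high, with a handle on its +y side; origin: centre of its underside.
- bowl: Blue bowl, 110 across, 50 high; origin: centre of its underside.
- mill: Wooden pepper mill, 54 across, 155 high; origin: centre of its underside.
- dish: Little white dish, 70 across, 30 high; origin: centre of its underside.
- jar: Amber glass jar with a steel cap, 64 across, 85 high; origin: centre of its underside.
There are look-alikes about, which are no part of the job. Leave any red look-alike of the tray alone. Leave any red look-alike of the stand alone.

How it is judged:
By the outcome, as a careful person would: the job done as asked, in the order asked, and still so for the second after the job is handed in, with the robot touching nothing.
It also fails if it takes over 54 s, if anything falls off the work surface, if the arm or the gripper's body presses on something with over 40 N, if the wrist force passes 120 N, or if a joint passes its speed limit or range.

## Robot

A 7-joint arm with a two-finger parallel gripper is mounted at the origin on the work surface. World frame = base frame: x ahead of the robot, y to its left, z up, the work surface at z = 0. Lengths are in mm, angles in rad, forces in N, time in s.
With the tool pointing down it reaches from about 425 to 875 mm from the base axis. Payload 8.4 kg.
Tool frame: the origin (TCP) lies at the very end of the fingers, on their centre line; the grasp point (between the pads) lies 19 mm behind it; z points along the fingers, y is the direction in which the jaws open and shut (so a half turn about z gives the same grasp; the last joint's range is limited). The gripper opens to 87 mm and grips with 3 to 60 N. Pads are 19 mm wide; open, the fingers measure 117 mm over their backs; the gripper's body (75 mm by 190 mm) begins 51 mm behind the grasp point.
Start: joints at [-1.283, 0.333, 0.04, 1.465, -0.013, 1.343, -0.059], TCP at [245.196, 601.948, 198.246] pointing down, gripper open.
Joint ranges: [-2.58, 2.58], [-0.38, 2.09], [-1.3, 1.39], [0.25, 2.4], [-1.5, 4.64], [0.08, 2.09], [-2.65, 2.65]. Speed limits (rad/s): [2.22, 2.22, 2.79, 2.79, 3.14, 3.14, 3.14].

## Interface

Orientations are given as a unit quaternion [x, y, z, w].
In Python, from rig import status, eyes, r gives the robot as it stands.
- The arm moves only by the shell command python3 -m handwheel 'ROWS' [FORCE]. ROWS is JSON, a list of rows, each a list of 3 entries, a list of its own where there are three numbers: the turn, a rotation vector about the tool's x, y, z in rad, then the shift along the tool's x, y, z in cm, then the closure, from 0 (fully open) to 1 (shut). In form: [[[wx, wy, wz], [dx, dy, dz], fingers], ...]. A call has 1 to 12 rows; each row shifts and turns the commanded pose from where the row before left it, along the tool's axes as they then stand; what a row does not reach is not made up. A row lasts 1/8 s, in which the tool goes at most 62.5 mm and 10.7 degrees, less where a joint would pass 70% of its speed; a pose out of reach is approached as far as the arm can. A call is refused whole if a number of a shift passes 6.25 or a number of a turn 0.188, either way. A call with a gripper value outside its range is refused whole. The fingers move at their own pace and stop on an object; FORCE is the grip in N (left out, the last holds). Time passes only in rows, so rows that do not move let the fingers close. It gives the time, the measured TCP pose, the force and the opening at its end, in the units of the state.
- status.get_state(): the state, without advancing time (a new reading comes with each control period).
- eyes.grab_frame(name): name is "scene" or "top" or "wrist"; returns (picture, depth): 384x512x3 uint8, red, green, blue; 384x512 float32, mm along the optical axis (not along the pixel's ray), 0 where there is no reading.
- eyes.camera_info(name): a dict with "vfov" (degrees; the focal length in pixels is half the picture's height over the tangent of half this angle, whatever the lens; pixels are square), "cx", "cy" (the principal point, pixels), "k1" (the pictures are not rectified: a ray, as slopes to the right and down, at radius r is drawn at 1 + k1 r^2 times it, then the intrinsics apply), "camera_from_world" (4x4, takes a point from world to camera coordinates). Camera axes: x right, y down, z forward; pixel columns grow to the right and rows downward; lengths in mm; the calibration is good to about 2 mm. A picture is of the moment at which its call begins: read the wrist's pose just before it. camera_info takes no time and is no camera call; for the wrist camera it gives the pose at the moment of the call.
- r.sign_off(): hands the job in, once; it reports no verdict.
The state is a dict: "clock": time; "joint_positions": joint angles; "joint_vel": joint speeds; "joint_efforts": joint torques, N m; "ee_pos": TCP position; "tcp_rot": TCP orientation; "contact_force": force on the tool from outside, world axes, zero at the start; "ft_torque": the same for the moment, N m; "opening": finger opening in mm.
Only numpy, scipy, OpenCV 4.12 (cv2) and the standard library are available. Lean on these libraries where they do the work, as an engineer would, in place of code of your own. Each camera call takes 0.05 s, during which the arm holds its last target. There are 200 camera calls.

## Working session

There is one attempt and no reset: what is moved stays moved. The work goes in short steps, Python scripts to look and compute and a shell command to move; the robot and the scene stay as the last step left them, time stands still between calls to the robot, and variables do not carry over. Pictures are saved under pics/ and viewed, about 8 in all and at most 12, crops included, and the job is handed in when it is done.

```bash
ls; mkdir -p pics; cat > h.py <<'E'
import numpy as np, cv2
from rig import status, eyes, r
from scipy.spatial.transform import Rotation as R
def grab(n):
    i=eyes.camera_info(n); p,d=eyes.grab_frame(n); return i,p,d
def cloud(i,d):
    h,w=d.shape; f=h/2/np.tan(np.radians(i["vfov"])/2)
    v,u=np.mgrid[0:h,0:w].astype(float)
    K=np.array([[f,0,i["cx"]],[0,f,i["cy"]],[0,0,1]])
    s=cv2.undistortPoints(np.stack([u,v],-1).reshape(-1,1,2),K,np.array([i["k1"],0,0,0,0.])).reshape(h,w,2)
    P=np.concatenate([s*d[...,None],d[...,None]],-1)
    T=np.linalg.inv(np.array(i["camera_from_world"]))
    W=P@T[:3,:3].T+T[:3,3]; W[d<=0]=np.nan
    return W
def save(n,p): cv2.imwrite("pics/"+n+".png",p[...,::-1])
E
python3 - <<'E'
from h import *
for n in("top","scene"):
    i,p,d=grab(n); save(n+"0",p); np.savez("pics/"+n+"0.npz",p=p,W=cloud(i,d)); print(i)
print(status.get_state())
E
python3 -c "
import cv2,numpy as np
cv2.imwrite('pics/both0.png',cv2.resize(cv2.imread('pics/top0.png'),(768,576)))"
```

```text
pics
{'vfov': 49.84521997379865, 'cx': 259.3889693094859, 'cy': 190.3398211526722, 'k1': -0.12499515292552292, 'camera_from_world': array([[-1.41417924e-01, -9.89943361e-01,  3.62107627e-03,
         7.82679523e+01],
       [-9.70453632e-01,  1.37909501e-01, -1.97991713e-01,
         4.75380237e+02],
       [ 1.95501201e-01, -3.15136636e-02, -9.80197005e-01,
         1.12626276e+03],
       [ 0.00000000e+00,  0.00000000e+00,  0.00000000e+00,
         1.00000000e+00]])}
{'vfov': 54.2031880931426, 'cx': 246.8470746078841, 'cy': 192.60780214945046, 'k1': -0.03302523601368815, 'camera_from_world': array([[-7.25227111e-01,  6.88375656e-01,  1.35865298e-02,
         3.10009591e+02],
       [ 5.17978232e-01,  5.58495409e-01, -6.47905417e-01,
        -2.05197715e+02],
       [-4.53590331e-01, -4.62841047e-01, -7.61599617e-01,
         1.49507884e+03],
       [ 0.00000000e+00,  0.00000000e+00,  0.00000000e+00,
         1.00000000e+00]])}
{'clock': 0.1, 'joint_positions': array([-1.2832097 ,  0.33384946,  0.03986919,  1.46616494, -0.01338946,
        1.34329888, -0.05849276]), 'joint_vel': array([-3.27863604e-04, -2.23807984e-03,  3.63551305e-04,  3.36219055e-04,
        8.36712291e-05,  1.20824694e-03,  8.05341371e-04]), 'joint_efforts': array([ 3.93889248e-03, -6.57811260e+01,  1.34001452e+00, -4.04703605e+01,
       -5.96810225e-02,  4.13048454e-02,  9.77917557e-05]), 'ee_pos': array([245.04584944, 601.55217132, 197.45098446]), 'tcp_rot': array([ 1.92190909e-01,  9.81357287e-01, -7.22176021e-04, -8.72675186e-05]), 'contact_force': array([ 0.80313944, -0.06102786,  0.14013781]), 'ft_torque': array([ 0.01584363, -0.08630054, -0.012688  ]), 'opening': 86.84274106902231}
```

View pics/top0.png

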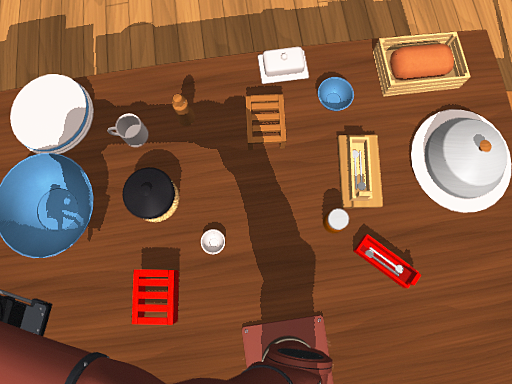

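View pics/scene0.png

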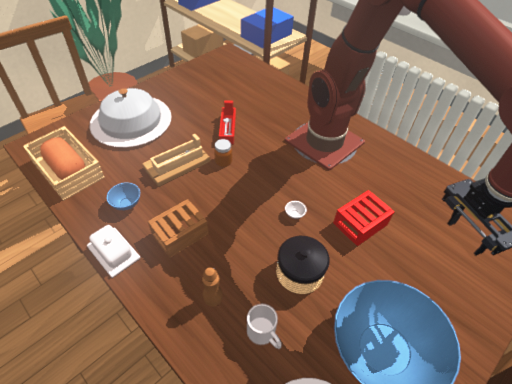

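Top view: the wooden tray on the bread board is at about (358,168), the brown stand at (266,118) with its mouth at about (268,140). Look-alikes are the red tray (387,262) and the red stand (155,297). By the description I choose the wooden pair. Next I measure them from depth and check one close crop.

```bash
python3 - <<'E'
from h import *
z=np.load("pics/top0.npz");p,W=z["p"],z["W"]
save("crop",cv2.resize(p[80:250,230:400],None,fx=3.4,fy=3.4,interpolation=cv2.INTER_CUBIC))
def box(name,u0,u1,v0,v1,lo,hi):
    Q=W[v0:v1,u0:u1].reshape(-1,3); Q=Q[(Q[:,2]>lo)&(Q[:,2]<hi)]
    c,s,a=cv2.minAreaRect(Q[:,:2].astype(np.float32)); print(name,len(Q),np.round(c,1),np.round(s,1),round(a,1),"z",np.round(np.percentile(Q[:,2],[5,50,95]),1))
    return Q
box("stand top",235,295,85,155,60,85)
box("stand all",235,295,85,155,20,85)
box("board",330,390,120,215,15,34)
box("tray",330,390,120,215,50,110)
Q=box("tab",330,390,120,215,85,110);print(Q.mean(0))
for n,b in dict(jar=(322,355,203,235),dish=(198,228,225,258),bowl=(312,358,70,115),mill=(168,195,88,120),crock=(115,185,160,225)).items():
    box(n,*b,15,170)
for c in [(358,140),(358,165),(356,200),(350,160),(352,200)]: print(c,np.round(W[c[1],c[0]],1))
E
```

```text
stand top 1544 [686.  -36.1] [112.6 148.2] 84.8 z [64.  71.3 75.3]
stand all 1638 [686.  -36.1] [112.6 148.2] 84.8 z [59.  71.1 75.3]
board 1937 [ 506.4 -293.2] [123.  223.1] 82.9 z [20.4 25.4 32.6]
tray 670 [ 475.4 -269.8] [103.9 253. ] 65.4 z [ 53.   66.9 102.1]
tab 111 [ 403.6 -232.4] [ 28.1 124.4] 25.6 z [ 86.   99.5 105.8]
[ 412.39502559 -250.36316746   96.91716638]
jar 518 [ 383.7 -203.8] [ 60.5 108.8] 50.6 z [22.4 82.7 87.6]
dish 260 [356.8 161.9] [65.6 67.4] 81.5 z [16. 25. 32.]
bowl 633 [ 744.5 -258.4] [107.9 109.8] 45.8 z [16.4 33.7 50.7]
mill 396 [744.  198.4] [36.  48.9] 19.0 z [ 34.  113.7 152.8]
crock 2321 [510.2 316.7] [140.9 146.2] 84.7 z [ 43.7 100.2 111.3]
(358, 140) [ 590.1 -297.9   48.4]
(358, 165) [ 519.7 -288.5   29.9]
(356, 200) [ 417.1 -261.8   33.5]
(350, 160) [ 530.2 -259.2   61.4]
(352, 200) [ 418.3 -249.5   36.5]
```

View pics/crop.png

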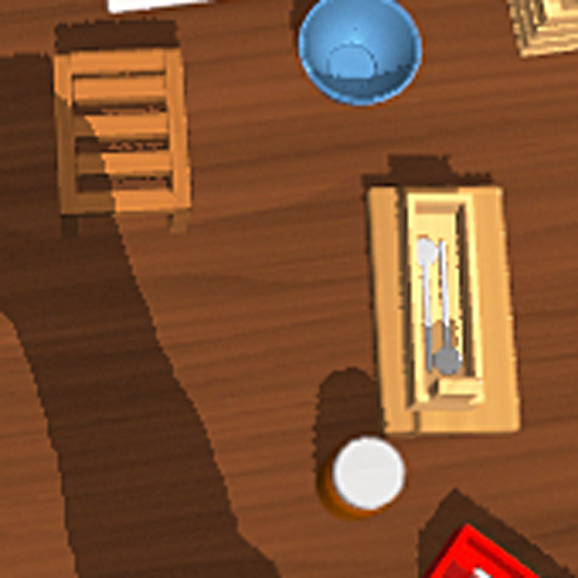

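Crop: this is the pale tray with two spoons and its handle tab at the bottom, around crop (455,390), on the planked board. The stand is slatted brown with its mouth at the bottom, around crop (125,215). The choice is right. The jar leaked into the tray numbers, so I'll refine them.

```bash
python3 - <<'E'
from h import *
for n in("top","scene"):
    W=np.load(f"pics/{n}0.npz")["W"].reshape(-1,3)
    a=np.radians(-7.1);B=np.array([[np.cos(a),np.sin(a)],[-np.sin(a),np.cos(a)]])
    L=(W[:,:2]-[506.4,-293.2])@B.T
    m=(abs(L[:,0])<118)&(abs(L[:,1])<58)
    def rect(name,lo,hi):
        k=m&(W[:,2]>lo)&(W[:,2]<hi);Q=W[k]
        c,s,g=cv2.minAreaRect(Q[:,:2].astype(np.float32));print(n,name,len(Q),np.round(c,1),np.round(s,1),round(g,1),"zmed",np.median(Q[:,2]).round(1))
        return Q
    rect("rim",60,72); Q=rect("tab",90,112); print(Q.mean(0),np.sort(Q[:,2])[-5:])
    k=(abs(W[:,0]-686)<110)&(abs(W[:,1]+36)<80)
    for lo,hi in((66,80),(8,50)):
        Q=W[k&(W[:,2]>lo)&(W[:,2]<hi)];c,s,g=cv2.minAreaRect(Q[:,:2].astype(np.float32));print("stand",lo,len(Q),c,s,g)
E
```

```text
top rim 366 [ 504.8 -283.3] [ 59.1 181.3] 81.2 zmed 66.4
top tab 81 [ 422.3 -271. ] [37.5 13.6] 82.3 zmed 101.3
[ 422.12676778 -270.59435507  100.66436244] [105.97718848 106.17336707 106.28433946 106.30731362 106.51539602]
stand 66 1433 (686.3199462890625, -36.090972900390625) (112.58097076416016, 147.6342010498047) 84.79659271240234
stand 8 62 (686.2623291015625, -36.613983154296875) (110.17835998535156, 148.22723388671875) 84.5713882446289
scene rim 279 [ 509.1 -284.4] [ 62.7 177.9] 82.2 zmed 65.8
scene tab 41 [ 428.4 -271.5] [34.2 14.5] 81.5 zmed 101.1
[ 430.1287204  -269.10774272   99.91104674] [104.68468845 104.82527143 104.84715362 105.20372035 107.43402683]
stand 66 1124 (688.8849487304688, -36.17265319824219) (116.5006332397461, 145.51589965820312) 85.92867279052734
stand 8 523 (690.5328369140625, -33.72125244140625) (112.53079223632812, 143.3079376220703) 85.33049774169922
```

```bash
python3 -m handwheel '[[[0,0,0.09],[-6,-0.9,-0.5],0],[[0,0,0.09],[-6,-0.9,-0.5],0],[[0,0,0.09],[-6,-0.9,-0.5],0],[[0,0,0.09],[-6,-0.9,0],0],[[0,0,0.09],[-6,-0.9,0],0],[[0,0,0.09],[-6,-0.9,0],0],[[0,0,0.09],[-6,-0.9,0],0],[[0,0,0.09],[-6,-0.9,0],0]]'; python3 -c "
from h import *
print(status.get_state()['joint_positions'])"
```

```text
clock: 1.1
ee_pos: [559.1, 242.8, 212.8]
tcp_rot: [0.527, 0.85, -0.0, -0.0]
contact_force: [1.4, -0.0, -0.1]
opening: 87.1
[-0.79288672  0.24997313  0.37669685  1.56348793 -0.09329479  1.34646506
  0.05487468]
```

```bash
python3 -m handwheel '[[[0,0,0.067],[-4.4,-3.9,0],0.4],[[0,0,0.067],[-4.7,-3.6,0],0.4],[[0,0,0.067],[-4.9,-3.2,0],0.4],[[0,0,0.067],[-5.1,-2.9,0],0.4],[[0,0,0.067],[-5.3,-2.6,0],0.4],[[0,0,0.067],[-5.5,-2.2,0],0.4],[[0,0,0.067],[-5.6,-1.8,0],0.4],[[0,0,0.067],[-5.7,-1.4,0],0.4],[[0,0,0.067],[-5.8,-1.0,0],0.4],[[0,0,0],[0,0,0],0.4]]'; cat >> h.py <<'E'
def go(x,y,z,psi=None):
    "remaining shift in tool axes (cm) and tool-y yaw"
    s=status.get_state();T=R.from_quat(s['tcp_rot']).as_matrix()
    print("shift cm",np.round(T.T@(np.array([x,y,z])-s['ee_pos'])/10,2),"yaw y",round(np.degrees(np.arctan2(T[1,1],T[0,1])),2),"tilt z",T[:,2].round(3),"pos",s['ee_pos'].round(1),"open",round(s['opening'],1),"F",s['contact_force'].round(1),"t",s['clock'])
E
python3 - <<'E'
from h import *
i,p,d=grab("wrist");save("w1",p);W=cloud(i,d).reshape(-1,3)
a=np.radians(-7.1);B=np.array([[np.cos(a),np.sin(a)],[-np.sin(a),np.cos(a)]])
L=(W[:,:2]-[506.4,-293.2])@B.T
m=(abs(L[:,0])<118)&(abs(L[:,1])<58)
for lo,hi in((60,73),(90,112)):
    Q=W[m&(W[:,2]>lo)&(W[:,2]<hi)]
    if len(Q)>5: print(lo,len(Q),cv2.minAreaRect(Q[:,:2].astype(np.float32)),np.median(Q[:,2]))
print(status.get_state()['joint_positions'])
go(423.5,-271,72)
E
```

```text
clock: 2.35
ee_pos: [423.9, -272.9, 213.4]
tcp_rot: [0.757, 0.653, -0.0, 0.0]
contact_force: [-0.1, 0.3, -0.1]
opening: 51.8
60 2085 ((507.4750061035156, -282.19622802734375), (55.86661148071289, 181.03057861328125), 82.05307006835938) 66.61656981446038
90 435 ((425.2205505371094, -269.2380065917969), (34.81932067871094, 12.86182689666748), 81.53286743164062) 102.19176923487805
[-0.35416088 -0.0044146   0.8438798   1.82440345  0.00373621  1.32043189
  0.34535377]
shift cm [-0.11 -0.14 14.11] yaw y -8.22 tilt z [-0. -0. -1.] pos [ 425.1 -270.1  213.1] open 52.4 F [0.2 0.2 0. ] t 2.4
```

View pics/w1.png

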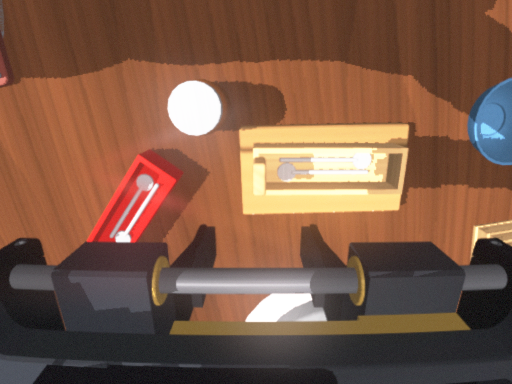

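The wrist view shows the tray with its tab at (259,178) and the jar at (194,108), clear of the fingers. The tab is at (425,−269), right under the TCP. Next I descend and grip.

```bash
python3 -m handwheel '[[[0,0,0],[-0.1,0,4],0.4],[[0,0,0],[0,0,4],0.4],[[0,0,0],[0,0,3.5],0.4],[[0,0,0],[0,0,2.6],0.4],[[0,0,0],[0,0,0],0.4],[[0,0,0],[0,0,0],1],[[0,0,0],[0,0,0],1],[[0,0,0],[0,0,0],1],[[0,0,0],[0,0,0],1]]' 45; python3 -m handwheel '[[[0,0,0],[0,0,-0.5],1],[[0,0,0],[0,0,-1.5],1],[[0,0,0],[0,0,-2.5],1],[[0,0,0],[0,0,-2.5],1],[[0,0,0],[0,0,0],1]]'; python3 - <<'E'
from h import *
i,p,d=grab("wrist");save("w2",p);W=cloud(i,d);np.savez("pics/w2.npz",W=W,p=p)
s=status.get_state();print(s['joint_positions'],s['ft_torque'])
go(423.5,-271,72)
E
```

```text
clock: 3.52
ee_pos: [426.4, -269.3, 72.7]
tcp_rot: [0.755, 0.656, 0.0, 0.0]
contact_force: [-0.4, 0.4, -0.1]
opening: 20.3
clock: 4.15
ee_pos: [427.3, -269.9, 144.2]
tcp_rot: [0.755, 0.656, 0.001, 0.001]
contact_force: [0.3, 0.3, -3.6]
opening: 12.8
[-0.34408774  0.07430864  0.8689638   1.92178722 -0.06256496  1.17127053
  0.40901631] [-0.00870861  0.42819631  0.01673733]
shift cm [-0.21 -0.28  7.08] yaw y -7.95 tilt z [ 0.002  0.    -1.   ] pos [ 426.5 -269.3  142.8] open 12.7 F [-0.4 -0.  -5. ] t 4.2
```

View pics/w2.png

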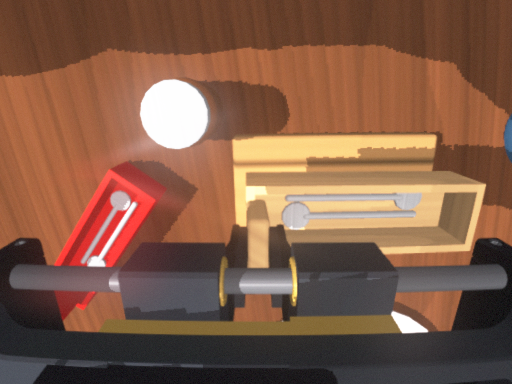

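The tray is off the board and level-looking in the picture, held by the tab at (259,230). I'll check the tilt, its pose in the tool frame, and the grip depth.

```bash
python3 - <<'E'
from h import *
W=np.load("pics/w2.npz")["W"].reshape(-1,3)
s=status.get_state();T=R.from_quat(s['tcp_rot']).as_matrix()
L=(W-s['ee_pos'])@T   # tool coords
Q=L[(L[:,2]>-5)&(L[:,2]<35)&(L[:,1]>15)&(L[:,1]<200)&(abs(L[:,0])<60)]
print(len(Q));A=np.c_[Q[:,:2],np.ones(len(Q))]
for k in range(5):
    c=np.linalg.lstsq(A,Q[:,2],rcond=None)[0];e=Q[:,2]-A@c;keep=e<2+20*(k==0)*0+2; keep=(e<3)&(e>-6);Q=Q[keep];A=A[keep]
print("rim plane",c,len(Q)); print(cv2.minAreaRect(Q[:,:2].astype(np.float32)))
for y in range(20,180,20):
    q=Q[abs(Q[:,1]-y)<10]; print(y,len(q),np.percentile(q[:,2],[10,50,90]).round(1) if len(q) else'')
E
```

```text
6837
rim plane [-1.34137484e-01 -1.56627059e-02  1.83904251e+01] 1878
((0.39206504821777344, 93.8969955444336), (51.80006790161133, 157.93125915527344), 0.5681735277175903)
20 79 [11.4 15.9 22.5]
40 122 [11.8 16.5 22.8]
60 101 [12.2 16.8 23.2]
80 104 [11.7 15.8 22.6]
100 230 [11.7 15.8 21.8]
120 259 [11.8 13.2 20.5]
140 284 [12.3 13.4 20.2]
160 632 [13.3 14.7 19.3]
```

The rim sits about 11–13 mm below the TCP, so the tray slipped about 6 mm in the grip and droops less than 1°. That is acceptable. Next I carry it above everything to the front of the stand.

```bash
python3 -m handwheel '[[[0,0,0],[0,0,-3],1],[[0,0,0],[2,-0.2,-2],1],[[0,0,0],[4,-0.5,0],1],[[0,0,0],[4.5,-0.6,0],1],[[0,0,0],[4.5,-0.6,0],1],[[0,0,-0.025],[4.5,-0.6,0],1],[[0,0,-0.025],[3.8,-0.5,0],1],[[0,0,0],[2,-0.2,0],1],[[0,0,0],[0,0,0],1],[[0,0,0],[0,0,0],1]]' 55; python3 - <<'E'
from h import *
i,p,d=grab("wrist");save("w3",p);W=cloud(i,d);np.savez("pics/w3.npz",W=W,p=p)
Q=W.reshape(-1,3);Q=Q[(abs(Q[:,0]-686)<120)&(abs(Q[:,1]+36)<90)&(Q[:,2]>60)&(Q[:,2]<80)];print("stand",len(Q),cv2.minAreaRect(Q[:,:2].astype(np.float32)))
print(status.get_state()['joint_positions'])
go(430,-14,60)
E
```

```text
clock: 5.45
ee_pos: [427.1, -15.3, 191.6]
tcp_rot: [0.738, 0.675, -0.001, -0.0]
contact_force: [0.2, -0.2, -4.6]
opening: 12.5
stand 4893 ((672.4639282226562, -32.00209045410156), (112.37466430664062, 115.92748260498047), 84.80693054199219)
[-0.61317916 -0.16886039  0.49321859  1.9978109   0.0830174   1.29467845
 -0.2392878 ]
shift cm [ 0.17  0.27 13.18] yaw y -5.19 tilt z [-0.001 -0.    -1.   ] pos [427.3 -15.4 191.8] open 12.5 F [-1.5  0.8 -3.7] t 5.5
```

View pics/w3.png

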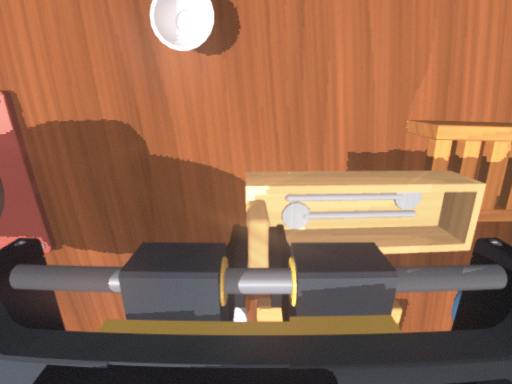

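The wrist view shows the tray level in the gripper, with the stand's mouth at about (430,130)–(480,215) ahead of its plain end. The heading is aligned at −5.2°. Lowering.

```bash
python3 -m handwheel '[[[0,0,0],[0.3,0.2,2],1],[[0,0,0],[0,0,4],1],[[0,0,0],[0,0,4],1],[[0,0,0],[0,0,2],1],[[0,0,0],[0,0,0.6],1],[[0,0,0],[0,0,0],1]]'; python3 -m handwheel '[[[0,0,0],[0,0,0.3],1],[[0,0,0],[0,0,0.3],1],[[0,0,0],[0,0,0],1]]' ; python3 -c "
from h import *
go(430,-12,54)"
```

```text
clock: 6.25
ee_pos: [430.0, -12.0, 66.6]
tcp_rot: [0.738, 0.675, -0.0, 0.0]
contact_force: [-0.0, 0.6, -2.9]
opening: 12.6
clock: 6.62
ee_pos: [429.8, -11.4, 60.3]
tcp_rot: [0.738, 0.675, 0.0, -0.0]
contact_force: [-0.2, 0.7, -3.9]
opening: 12.5
shift cm [-0.06  0.02  0.63] yaw y -5.1 tilt z [ 0.  0. -1.] pos [429.8 -11.4  60.3] open 12.5 F [-0.2  0.7 -3.9] t 6.625
```

```bash
python3 -m handwheel '[[[0,0,0],[0,0,0.3],1],[[0,0,0],[0,0,0],1]]'; python3 -m handwheel '[[[0,0,0],[0,0,0.2],1],[[0,0,0],[0,0,0],1]]';  python3 -m handwheel '[[[0,0,0],[0,0,0.15],1],[[0,0,0],[0,0,0],1]]'
```

```text
clock: 6.88
ee_pos: [429.7, -11.5, 57.1]
tcp_rot: [0.738, 0.675, -0.0, -0.0]
contact_force: [-0.1, 0.6, -3.3]
opening: 12.3
clock: 7.12
ee_pos: [429.8, -11.5, 55.2]
tcp_rot: [0.738, 0.675, -0.0, 0.0]
contact_force: [0.1, -0.3, -3.1]
opening: 12.6
clock: 7.38
ee_pos: [429.8, -11.5, 53.7]
tcp_rot: [0.738, 0.675, -0.0, 0.0]
contact_force: [0.2, 0.3, -2.8]
opening: 12.7
```

```bash
python3 -m handwheel '[[[0,0,0],[0,0,0.15],1],[[0,0,0],[0,0,0],1]]'; python3 -m handwheel '[[[0,0,0],[0,0,0.15],1],[[0,0,0],[0,0,0],1]]';  python3 -m handwheel '[[[0,0,0],[0,0,0.15],1],[[0,0,0],[0,0,0],1]]'
```

```text
clock: 7.62
ee_pos: [429.8, -11.5, 52.2]
tcp_rot: [0.738, 0.675, -0.0, 0.0]
contact_force: [-0.7, -0.4, -1.7]
opening: 12.5
clock: 7.88
ee_pos: [429.8, -11.5, 50.7]
tcp_rot: [0.738, 0.675, -0.0, -0.0]
contact_force: [-0.9, 0.1, -2.0]
opening: 12.4
clock: 8.12
ee_pos: [429.9, -11.4, 50.0]
tcp_rot: [0.738, 0.675, 0.0, -0.0]
contact_force: [-6.3, -1.1, 12.8]
opening: 12.0
```

The tray is on the table. I release it, rise and look.

```bash
python3 -m handwheel '[[[0,0,0],[0,0,0],0.45],[[0,0,0],[0,0,0],0.45],[[0,0,0],[0,0,0],0.45],[[0,0,0],[0,0,-3],0.45],[[0,0,0],[0,0,-6],0.45],[[0,0,0],[0,0,-4],0.45],[[0,0,0],[0,0,0],0.45],[[0,0,0],[0,0,0],0.45]]'; python3 - <<'E'
from h import *
i,p,d=grab("wrist");W=cloud(i,d).reshape(-1,3)
j,q,e=grab("top");save("t4",np.hstack([p,q])[:, :]);V=cloud(j,e).reshape(-1,3)
cv2.imwrite("pics/t4.png",cv2.resize(np.hstack([p,q])[...,::-1],(800,300)))
for n,C in(("wrist",W),("top",V)):
  m=(C[:,0]>400)&(C[:,0]<607)&(abs(C[:,1]+20)<60)
  for lo,hi in((36,46),(66,84)):
    Q=C[m&(C[:,2]>lo)&(C[:,2]<hi)]
    if len(Q)>9: print(n,lo,len(Q),cv2.minAreaRect(Q[:,:2].astype(np.float32)),np.median(Q[:,2]))
  Q=C[(abs(C[:,0]-690)<90)&(abs(C[:,1]+36)<90)&(C[:,2]>60)&(C[:,2]<80)];print("stand",len(Q),cv2.minAreaRect(Q[:,:2].astype(np.float32)))
go(430,-12,47)
E
```

```text
clock: 9.12
ee_pos: [429.5, -11.4, 178.6]
tcp_rot: [0.738, 0.675, -0.0, -0.0]
contact_force: [-0.2, 0.5, -0.7]
opening: 47.8
wrist 36 2263 ((512.2645874023438, -20.470935821533203), (56.44322967529297, 180.61465454101562), 84.86285400390625) 41.58444973966493
wrist 66 456 ((428.61700439453125, -11.878698348999023), (35.321624755859375, 13.37718391418457), 85.14360809326172) 77.20158131854777
stand 7396 ((668.0559692382812, -31.206905364990234), (112.66744232177734, 108.17708587646484), 85.36737060546875)
stand 1048 ((705.180908203125, -37.769168853759766), (112.50843048095703, 112.69601440429688), 84.74823760986328)
shift cm [-0.02  0.13 13.1 ] yaw y -5.1 tilt z [-0.002 -0.001 -1.   ] pos [429.  -11.6 178. ] open 48.0 F [ 0.8  0.7 -0.8] t 9.225
```

View pics/t4.png

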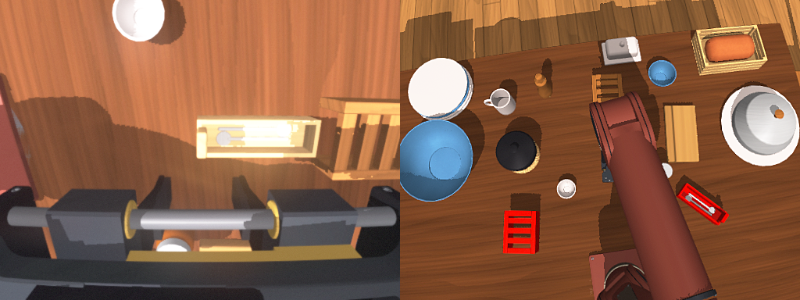

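Wrist view (left half): the tray lies released and flat, its tab at (202,140), its plain end at (318,140) just in front of the stand's mouth and in line with it. Top view (right half): board empty at (682,133), everything else in place. Next I regrip and slide.

```bash
python3 -m handwheel '[[[0,0,0],[0,0,5],0.45],[[0,0,0],[0,0,5],0.45],[[0,0,0],[0,0,2.4],0.45],[[0,0,0],[0,0,0.5],0.45],[[0,0,0],[0,0,0],0.45],[[0,0,0],[0,0,0],1],[[0,0,0],[0,0,0],1],[[0,0,0],[0,0,0],1],[[0,0,0],[0,0,0],1],[[0,0,0],[0,0,0],1],[[0,0,0],[0,0,0],1]]' 20; python3 -m handwheel '[[[0,0,0],[0,1,0],1],[[0,0,0],[0,1.5,0],1],[[0,0,0],[0.1,1.5,0],1],[[0,0,0],[0,0,0],1]]'
```

```text
clock: 10.6
ee_pos: [429.9, -11.4, 50.4]
tcp_rot: [0.738, 0.675, 0.0, 0.0]
contact_force: [-1.4, -0.1, 2.6]
opening: 13.8
clock: 11.1
ee_pos: [470.8, -14.1, 50.4]
tcp_rot: [0.738, 0.675, 0.0, 0.0]
contact_force: [2.5, -0.6, 2.0]
opening: 13.3
```

```bash
python3 -m handwheel '[[[0,0,0],[0.1,1.5,0],1],[[0,0,0],[0,1.5,0],1],[[0,0,0],[0,1.5,0],1],[[0,0,0],[0,0,0],1]]';python3 -m handwheel '[[[0,0,0],[0,1.5,0],1],[[0,0,0],[0,1.5,0],1],[[0,0,0],[0,1,0],1],[[0,0,0],[0,0,0],1]]'; python3 -m handwheel '[[[0,0,0],[0,0.3,0],1],[[0,0,0],[0,0.3,0],1],[[0,0,0],[0,0,0],1]]'
```

```text
clock: 11.6
ee_pos: [515.4, -17.0, 50.4]
tcp_rot: [0.738, 0.675, 0.0, 0.0]
contact_force: [1.9, 0.2, 1.6]
opening: 13.4
clock: 12.1
ee_pos: [554.4, -20.6, 50.4]
tcp_rot: [0.738, 0.675, -0.0, -0.0]
contact_force: [-1.1, 1.2, 4.8]
opening: 13.6
clock: 12.48
ee_pos: [559.0, -21.0, 50.3]
tcp_rot: [0.738, 0.675, -0.001, -0.001]
contact_force: [-6.1, 1.1, 9.0]
opening: 13.2
```

There is resistance about 13 mm before the expected stop, so I'll look before pushing on.

```bash
python3 - <<'E'
from h import *
i,p,d=grab("wrist");W=cloud(i,d)
j,q,e=grab("scene");V=cloud(j,e)
a=q[170:270,120:300]
cv2.imwrite("pics/t5.png",cv2.vconcat([cv2.resize(p[...,::-1],(640,370)),cv2.resize(cv2.resize(a[...,::-1],(396,220),interpolation=2),(640,220))]))
for n,C in(("wrist",W.reshape(-1,3)),("scene",V.reshape(-1,3))):
  Q=C[(abs(C[:,0]-690)<100)&(abs(C[:,1]+36)<90)&(C[:,2]>63)&(C[:,2]<78)];print(n,"stand",len(Q),cv2.minAreaRect(Q[:,:2].astype(np.float32)))
  Q=C[(C[:,0]>540)&(C[:,0]<608)&(abs(C[:,1]+25)<50)&(C[:,2]>34)&(C[:,2]<50)];print(n,"rim",len(Q),cv2.minAreaRect(Q[:,:2].astype(np.float32)) if len(Q)>5 else'')
s=status.get_state();print(s['ft_torque'])
go(572,-22,50)
E
```

```text
wrist stand 14542 ((671.42529296875, -32.1688346862793), (113.01575469970703, 112.03852081298828), 85.20244598388672)
wrist rim 996 ((578.893310546875, -21.03463363647461), (50.52070999145508, 55.07616424560547), 84.83543395996094)
scene stand 1176 ((689.7609252929688, -35.04950714111328), (115.66624450683594, 143.31265258789062), 85.34978485107422)
scene rim 92 ((579.9688720703125, -26.76959228515625), (59.18901062011719, 49.04464340209961), 86.5235595703125)
[ 0.0413681   1.56085621 -0.05164378]
shift cm [0.02 1.3  0.03] yaw y -5.11 tilt z [-0.002  0.001 -1.   ] pos [559.  -21.   50.3] open 13.4 F [-5.6  0.7  9.4] t 12.575
```

View pics/t5.png

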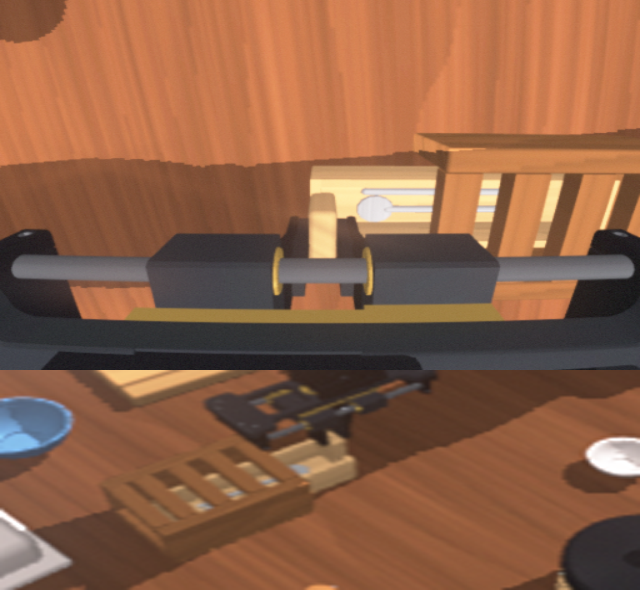

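The tray is straight and centred under the slats, with nothing caught: the tab at (322,225) is clear of the slat at (450,200). The downward load has grown to about 9 N, so I relieve that and go on gently.

```bash
python3 -m handwheel '[[[0,0,0],[0,0,-0.06],1],[[0,0,0],[0,0,0],1]]'; python3 -m handwheel '[[[0,0,0],[0.05,0.3,0],1],[[0,0,0],[0,0,0],1]]'; python3 -m handwheel '[[[0,0,0],[0.05,0.3,0],1],[[0,0,0],[0,0,0],1]]'
```

```text
clock: 12.82
ee_pos: [559.7, -21.2, 50.4]
tcp_rot: [0.738, 0.675, -0.0, -0.0]
contact_force: [-1.1, 0.2, -1.5]
opening: 13.8
clock: 13.08
ee_pos: [563.8, -20.9, 50.7]
tcp_rot: [0.738, 0.675, -0.0, 0.0]
contact_force: [1.3, -0.2, -2.8]
opening: 13.2
clock: 13.32
ee_pos: [567.0, -20.7, 50.9]
tcp_rot: [0.738, 0.675, 0.0, 0.0]
contact_force: [0.3, 0.2, -2.2]
opening: 13.3
```

It was only friction from the downward load. Continuing to the stop.

```bash
python3 -m handwheel '[[[0,0,0],[0,0.3,0],1],[[0,0,0],[0,0,0],1]]'; python3 -m handwheel '[[[0,0,0],[0,0.2,0],1],[[0,0,0],[0,0,0],1]]'; python3 -m handwheel '[[[0,0,0],[0,0.2,0],1],[[0,0,0],[0,0,0],1]]'; python3 -m handwheel '[[[0,0,0],[0,0.2,0],1],[[0,0,0],[0,0,0],1]]'
```

```text
clock: 13.58
ee_pos: [569.9, -21.0, 50.9]
tcp_rot: [0.738, 0.675, 0.0, 0.0]
contact_force: [0.8, 0.1, -2.5]
opening: 13.3
clock: 13.82
ee_pos: [571.7, -21.1, 50.9]
tcp_rot: [0.738, 0.675, 0.0, 0.0]
contact_force: [-0.1, 0.3, -2.6]
opening: 13.2
clock: 14.08
ee_pos: [573.7, -21.3, 50.9]
tcp_rot: [0.738, 0.675, 0.0, 0.0]
contact_force: [1.3, -0.5, -3.0]
opening: 13.4
clock: 14.32
ee_pos: [574.1, -21.3, 50.4]
tcp_rot: [0.738, 0.675, -0.001, -0.001]
contact_force: [-5.5, 0.4, -0.1]
opening: 13.3
```

```bash
python3 -m handwheel '[[[0,0,0],[0,0.2,0],1],[[0,0,0],[0,0,0],1]]'; python3 -m handwheel '[[[0,0,0],[0,0.15,0.05],1],[[0,0,0],[0,0,0],1]]'
```

```text
clock: 14.58
ee_pos: [574.1, -21.3, 50.3]
tcp_rot: [0.738, 0.675, -0.002, -0.003]
contact_force: [-15.1, 1.8, 8.4]
opening: 13.6
clock: 14.82
ee_pos: [574.1, -21.3, 50.2]
tcp_rot: [0.738, 0.675, -0.003, -0.004]
contact_force: [-24.6, 2.8, 19.2]
opening: 13.0
```

It met a hard stop at x ≈ 574; expected was ≈ 572. I relieve the push, release with a small opening, rise and check.

```bash
python3 -m handwheel '[[[0,0,0],[0,-0.3,-0.03],1],[[0,0,0],[0,0,0],1]]'; python3 -m handwheel '[[[0,0,0],[0,0,0],0.6],[[0,0,0],[0,0,0],0.6],[[0,0,0],[0,0,0],0.6],[[0,0,0],[0,0,-2],0.6],[[0,0,0],[0,0,-4],0.6],[[0,0,0],[0,0,-5],0.6],[[0,0,0],[0,0,-4],0.6],[[0,0,0],[0,0,0],0.6],[[0,0,0],[0,0,0],0.6]]'; python3 - <<'E'
from h import *
i,p,d=grab("wrist");C=cloud(i,d).reshape(-1,3)
cv2.imwrite("pics/t6.png",p[...,::-1])
def rr(n,Q): print(n,len(Q),cv2.minAreaRect(Q[:,:2].astype(np.float32)),np.median(Q[:,2]))
m=(C[:,0]>520)&(C[:,0]<606)&(abs(C[:,1]+25)<50)
rr("tab",C[m&(C[:,2]>66)&(C[:,2]<84)]);rr("rim",C[m&(C[:,2]>36)&(C[:,2]<46)])
rr("stand",C[(abs(C[:,0]-690)<90)&(abs(C[:,1]+36)<90)&(C[:,2]>63)&(C[:,2]<80)])
go(574,-21,50)
E
```

```text
clock: 15.08
ee_pos: [574.1, -21.3, 50.3]
tcp_rot: [0.738, 0.675, -0.001, -0.001]
contact_force: [-8.3, 0.1, 2.7]
opening: 13.1
clock: 16.2
ee_pos: [575.8, -21.4, 200.1]
tcp_rot: [0.738, 0.675, -0.0, -0.0]
contact_force: [0.7, -0.2, -0.2]
opening: 34.6
tab 419 ((573.2117919921875, -21.954727172851562), (35.61052322387695, 13.412854194641113), 85.01930236816406) 77.07696730942479
rim 323 ((587.3245849609375, -23.76244354248047), (58.09882736206055, 37.25942611694336), 89.90278625488281) 41.45041423634302
stand 9860 ((688.42919921875, -33.39067459106445), (112.52201843261719, 145.97500610351562), 84.7937240600586) 71.7290231243918
shift cm [ 0.03 -0.13 14.95] yaw y -5.1 tilt z [-0.001 -0.    -1.   ] pos [575.5 -21.4 199.5] open 34.5 F [-1.4  0.3 -0.5] t 16.25
```

View pics/t6.png

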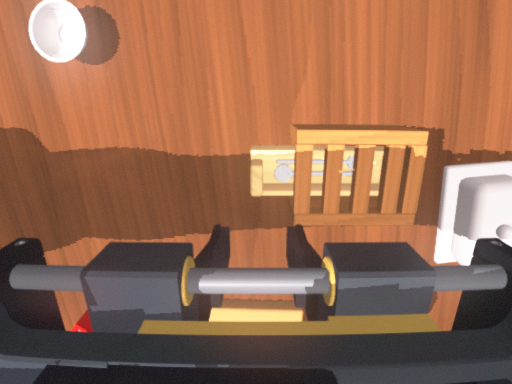

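The wrist view shows the tray under the slats with its handle tab outwards at (257,175). The tab measures 43.2 mm outside the mouth; 43 mm is nominal at the stop. The gripper is clear.

```bash
python3 -c "
from h import *
print(r.sign_off())"
```

```text
the job is handed in; nothing more can be done
None
```

The teaspoon tray is under the brown slatted stand, handle end outwards and against the stop, and the job is handed in. I lifted it off the bread board by its tab and set it down in front of the stand's mouth. There I let go of it completely, then gripped it again and slid it in.

**Last checks**
- **Stop:** the tray met a hard stop, with about 25 N of push and no further movement.
- **Depth:** after release, the tab measured 43.2 mm outside the mouth, against 43 mm nominal.
- **Alignment:** the tray is parallel to the stand within about 0.3°.
- **End state:** the gripper was about 150 mm above the tray, touching nothing, at about 16 s on the clock.

**Irregularities**
- **Slip:** the tray slipped about 6 mm in the grip on the first lift, because I started lifting before the fingers had fully closed.
- **False stop:** the slide stalled about 13–15 mm before the stop from friction under downward load. Raising the gripper slightly fixed it.
- **Camera mismatch:** the cameras disagreed by about 2–3 mm on the stand's position, within the channel's clearance.
- **Not rechecked:** I did not measure the other items again at the end. The pictures during the job showed nothing out of place.

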